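Set and start the display timer

TASK

On the shop counter, turn the loose yellow timer's black knob clockwise until its white pointer lines up with the green mark on the dial ring, bearing down firmly but gently on the knob as you turn so that the timer neither twists nor slides on its mint plate. Then press the timer's red start button fully down and let go, leaving the timer in its place on the plate and the sample goods around it undisturbed.

Things in the scene. Friction and masses are not known exactly. Their poses are not given: they have to be found in the camera images.
- plate: Mint display plate fixed to the counter, 170 x 210 x 6 mm (x, y, z); origin at the centre of its underside on the counter. The timer starts square on it: same x and y axes, centres within 15 mm each way.
- timer: Loose yellow wind-up timer, box 110 x 150 mm (x, y), about 0.35 kg (+-25 %), on 4 rubber feet at (+-30, +-50) mm; friction on the plate 0.5 to 0.7. Origin: centre of the feet's underside; body top 40 mm above it. White strip on its -x side. Its own weight cannot keep it from twisting: press down with 12 to 18 N while turning the knob. Over 35 N between timer and plate damages it.
- knob (a joint): Angle of the black knob, rad, 0 to 2.2 (hard stops), growing clockwise from above; turns at 0.3 N m and stays where left. At 0 the white pointer points to the timer's -x, at 1.57 to its +y. A disc, 60 mm diameter, with an upright bar grip 50 mm long, 14 mm thick, 30 mm high on its top; the pointer is a white stripe along one half of the bar's top, its end face and the disc's rim.
- knob_grip (a point): Point of the timer on the knob's vertical axis, (0, -30, 70.5) mm from the timer's origin, with the timer's axes. With the knob seated the disc's top is 18 mm below it and the bar's top 12 mm above. The knob has end play: it starts 0 to 6 mm higher, which no reading tells, and sinks under some 2 N until it seats hard; only then does pressing reach the timer.
- pointer (a point): Point on the knob's pointer line, 34 mm from the knob's axis, at the edge of the knob's disc; seen from the axis it gives the direction of the pointer and of the bar. It is at the height of the disc's underside as if the knob were seated.
- ring (a joint): Setting of the white dial ring (84 mm diameter, 3 mm thick, flat under the knob) that carries the green mark, rad; same zero and direction as knob, so the pointer is on the mark when both are equal. Very stiff: it keeps its setting.
- mark (a point): Point on the green mark (a 5 x 12 mm bar on the ring), 34 mm from the knob's axis, where the pointer should come.
- start_top (a point): Centre of the top of the red start button, at (0, +52) mm on the timer: 24 mm diameter, in a white housing of 40 mm diameter. Released, its top stands 61 mm above the timer's origin.
- start (a joint): Travel of the start button, m: 0 released, 0.005 fully down, which takes 5 N; it springs back.
- tumbler: Blue plastic tumbler, 68 mm diameter, 85 mm high, loose; origin at the centre of its underside. Leave it alone.
- canister: White canister with a pink cap, 72 mm diameter, 90 mm high, loose; origin at the centre of its underside. Leave it alone.
- tray: Orange open tray, 85 x 85 x 60 mm, loose; origin at the centre of its underside. Leave it alone.
Not all that is in view belongs to the job. Leave any pink, purple or turquoise look-alike of the timer alone.

How it is judged:
On the way, in this order (a step that is already met when the one before it is completed fails the run):
1. the knob's pointer is on the green mark (within 3.5 mm, about 6 degrees) (horizontal distance between pointer and mark below 0.0035 m), for 0.2 s.
2. with the pointer on the mark, the start button is fully down (over 4 of its 5 mm) (horizontal distance between pointer and mark below 0.0035 m and value of joint start above 0.004 m), for 0.1 s.
At the end, for the whole second after the job is handed in: The pointer is within 3.5 mm (6 degrees) of the green mark, the start button is up again, and the timer rests flat on its plate within 12 mm and 0.15 rad of where it stood (horizontal distance between pointer and mark below 0.0035 m and value of joint start below 0.001 m and angle between the x axis of timer and the x axis of plate, either way round below 0.15 rad and distance of timer from where it was at the start of the episode below 0.012 m and angle between timer's own z axis and vertical below 0.05 rad and linear speed of timer below 0.01 m/s); the robot touches nothing.
It fails at once if the timer twists on its plate by more than 0.15 rad (9 degrees) (angle between the x axis of timer and the x axis of plate, either way round above 0.15 rad).
It fails at once if the timer slides more than 12 mm (distance of timer from where it was at the start of the episode above 0.012 m).
It fails at once if the timer is pressed on its plate with more than 35 N (contact force between timer and plate above 35 N).
It fails at once if a sample (tumbler, canister or tray) is moved more than 15 mm (distance of any of tumbler, canister, tray from where it was at the start of the episode above 0.015 m).
It also fails if it takes over 64 s, if anything falls off the work surface, if the arm or the gripper's body presses on something with over 40 N, if the wrist force passes 120 N, or if a joint passes its speed limit or range.

ROBOT

A 6-joint arm with a two-finger parallel gripper is mounted at the origin on the work surface. World frame = base frame: x ahead of the robot, y to its left, z up, the work surface at z = 0. Lengths are in m, angles in rad, forces in N, time in s.
With the tool pointing down it reaches from about 0.3 to 0.75 m from the base axis. Payload 8.5 kg.
Tool frame: the origin (TCP) lies midway between the tips of the shut fingers; the grasp point (between the pads) lies 19 mm behind it; z points along the fingers, x is the direction in which the jaws open and shut, and the axes are right-handed (so a half turn about z gives the same grasp; the last joint's range is limited). The gripper opens to 85 mm and grips with 20 to 120 N. Pads are 22 mm wide; open, the fingers measure 114 mm over their backs; the gripper's body (76 mm by 85 mm) begins 54 mm behind the grasp point. The pads swing forward as they close: fully open they stand 13 mm farther back than shut.
Start: joints at [1.071, 0.381, 1.297, -0, 1.464, -0.215], TCP at [0.155, 0.528, 0.199] pointing down, gripper open.
Joint ranges: [-3.11, 3.11], [-0.89, 2.33], [0.22, 2.48], [-1.42, 4.56], [0.17, 2.85], [-2.88, 2.88]. Speed limits (rad/s): [2.39, 2.39, 3.14, 3.14, 3.14, 3.14].

INTERFACE

Orientations are given as a rotation vector (axis times angle).
In Python, from cell import ctrl gives the robot as it stands.
- The arm moves only by the tool servo_tool, never from a script. Its argument "series" is one flat list of numbers, 6 for each row, row after row: the shift along the tool's x, y, z in units of 40 mm (1.0 is 40 mm), then the turn, a rotation vector about the tool's x, y, z in units of 10 degrees (1.0 is 10 degrees). A call has 1 to 20 rows; each row shifts and turns the commanded pose from where the row before left it, along the tool's axes as they then stand; what a row does not reach is not made up. A row lasts 1/8 s, in which the tool goes at most 62.5 mm and 10.7 degrees, less where a joint would pass 70% of its speed; a pose out of reach is approached as far as the arm can. A call is refused whole if a number of a shift passes 1 or a number of a turn 1, either way. A call with a gripper value outside its range is refused whole. "fingers" is the closure, from 0 (fully open) to 1 (shut), set as the call begins (left out, the last holds). The fingers move at their own pace and stop on an object; "force" is the grip in N (left out, the last holds). Time passes only in rows, so rows that do not move let the fingers close. It gives the time, the measured TCP pose, the force and the opening at its end, in the units of the state.
- ctrl.get_obs(): the state, without advancing time (a new reading comes with each control period).
- ctrl.snapshot(name): name is "scene" or "top"; returns a dict with "img" (400x640x3 uint8, red, green, blue), "mtx" (3x3 intrinsics, pixels), "k1" (the pictures are not rectified: a ray, as slopes to the right and down, at radius r is drawn at 1 + k1 r^2 times it, then the intrinsics apply), "pose" (4x4, takes a point from camera to world coordinates). Camera axes: x right, y up, looking along -z (the intrinsics and any distortion apply to the point x, -y, -z); pixel columns grow to the right and rows downward; lengths in m; the calibration is good to about 2 mm. A picture is of the moment at which its call begins. There is no depth.
- ctrl.hand_in(): hands the job in, once; it reports no verdict.
The state is a dict: "clock": time; "q": joint angles; "dq": joint speeds; "joint_torque": joint torques, N m; "tcp_pos": TCP position; "eef_rot": TCP orientation; "force": force on the tool from outside, world axes, zero at the start; "wrist_torque": the same for the moment, N m; "gripper_width": finger opening in m.
Only numpy, scipy, OpenCV 4.12 (cv2) and the standard library are available. Lean on these libraries where they do the work, as an engineer would, in place of code of your own. Each camera call takes 0.05 s, during which the arm holds its last target. There are 200 camera calls.

## Working session

There is one attempt and no reset: what is moved stays moved. The work goes in short steps, Python scripts to look and compute and a tool call to move; the robot and the scene stay as the last step left them, time stands still between calls to the robot, and variables do not carry over. Pictures are saved under pics/ and viewed, about 8 in all and at most 12, crops included, and the job is handed in when it is done.

Besides the shell and the picture viewer there is one more tool, called after "Emit:" by a JSON object that holds its "api" and its "payload", one argument or row to a line. servo_tool: Moves the arm, as the interface text tells. Its arguments: {"type":"object","properties":{"series":{"type":"array","items":{"type":"number"}},"fingers":{"type":"number"},"force":{"type":"number"}},"required":["series"]}

```bash
mkdir -p pics; cat > h.py <<'E'
import numpy as np, cv2
from cell import ctrl
def snap(n):
    return ctrl.snapshot(n)
def ray(s,u,v):
    K=np.array(s["mtx"]);T=np.array(s["pose"])
    xd=(u-K[0,2])/K[0,0];yd=(v-K[1,2])/K[1,1]
    x,y=xd,yd
    for _ in range(30):
        f=1+s["k1"]*(x*x+y*y);x,y=xd/f,yd/f
    return T[:3,3],T[:3,:3]@np.array([x,-y,-1])
def onz(s,u,v,z):
    o,d=ray(s,u,v);return o+d*(z-o[2])/d[2]
def proj(s,p):
    K=np.array(s["mtx"]);T=np.array(s["pose"])
    c=T[:3,:3].T@(np.array(p)-T[:3,3]);x,y=c[0]/-c[2],-c[1]/-c[2];f=1+s["k1"]*(x*x+y*y)
    return K[0,0]*x*f+K[0,2],K[1,1]*y*f+K[1,2]
def save(s,n):
    cv2.imwrite(n,np.array(s["img"])[:,:,::-1])
E
python3 - <<'E'
from h import *
import pickle
for n in("scene","top"):
    s=snap(n);save(s,f"pics/{n}0.png");pickle.dump(s,open(n+"0.pkl","wb"));print(n,np.round(s["pose"],3).tolist(),s["k1"],np.array(s["mtx"]).tolist())
print(ctrl.get_obs())
E
```

```text
scene [[-0.009, -0.824, 0.567, 1.079], [1.0, -0.001, 0.015, 0.06], [-0.012, 0.567, 0.824, 0.878], [0.0, 0.0, 0.0, 1.0]] -0.041446372176759956 [[402.1407772468769, 0.0, 322.6069665421589], [0.0, 402.1407772468769, 202.68868940053284], [0.0, 0.0, 1.0]]
top [[0.008, 0.987, -0.162, 0.381], [-1.0, 0.008, 0.002, 0.054], [0.004, 0.162, 0.987, 1.208], [0.0, 0.0, 0.0, 1.0]] 0.007491304794246819 [[495.3944086945651, 0.0, 323.6929555868021], [0.0, 495.3944086945651, 196.00718394909472], [0.0, 0.0, 1.0]]
{'clock': 0.1, 'q': array([ 1.07068383e+00,  3.81138492e-01,  1.29815342e+00,  7.82339512e-06,
        1.46361538e+00, -2.15291916e-01]), 'dq': array([-1.63868033e-03, -1.20147728e-04, -3.36245753e-03,  5.60889614e-04,
        1.02079381e-03,  4.17287199e-05]), 'joint_torque': array([ 2.36683882e-03, -4.49219728e+01, -2.31656635e+01, -2.67667674e-04,
        3.63737359e-03, -2.93950984e-05]), 'tcp_pos': array([0.15438895, 0.52757076, 0.19797889]), 'eef_rot': array([ 2.51381083e+00,  1.88334134e+00, -1.88376732e-03]), 'force': array([ 1.0050463 , -0.32749574, -0.49787192]), 'wrist_torque': array([-0.05612647,  0.01721871,  0.06841408]), 'gripper_width': 0.08503159367808819}
```

View pics/top0.png

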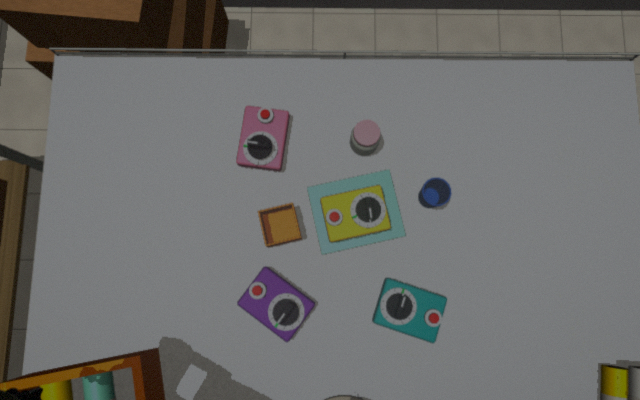

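View pics/scene0.png

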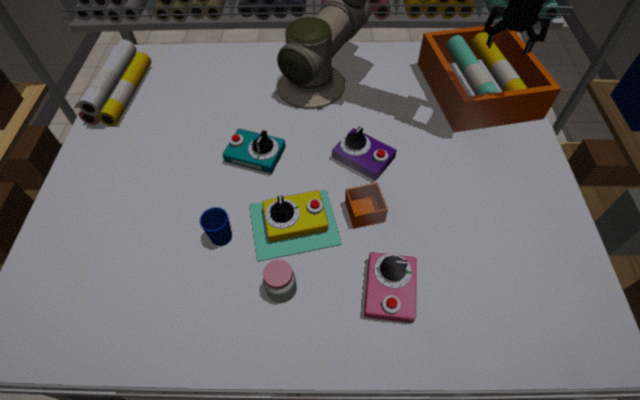

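The yellow timer on the mint plate is at top (355,213) and scene (296,215). The pink (263,138), purple (277,303) and turquoise (410,310) ones are look-alikes. Next I measure it and confirm it in a crop.

```bash
cat > meas.py <<'E'
from h import *
def meas(s,name,box,out=None):
    u0,v0,u1,v1=box
    im=np.array(s["img"])[v0:v1,u0:u1];hsv=cv2.cvtColor(im,cv2.COLOR_RGB2HSV)
    H,S,V=[hsv[...,i].astype(int) for i in range(3)]
    M={"yellow":(abs(H-29)<5)&(S>150)&(V>60),"red":((H<6)|(H>174))&(S>150)&(V>60),"green":(H>45)&(H<80)&(S>110),"mint":(H>72)&(H<92)&(S>50)&(S<160)&(V>60)}
    Z={"yellow":.046,"red":.067,"green":.049,"mint":.006}
    for k,m in M.items():
        n,l,st,c=cv2.connectedComponentsWithStats(m.astype(np.uint8))
        if n<2: print(k,"none");continue
        for i in (1+np.argsort(-st[1:,4]))[:2]:
            print(name,k,st[i,4],np.round(c[i]+[u0,v0],1),np.round(onz(s,*(c[i]+[u0,v0]),Z[k]),4))
        if k in("yellow","mint"):
            q=cv2.convexHull(np.argwhere(l==1+np.argmax(st[1:,4]))[:,::-1].astype(np.float32))
            P=np.array([onz(s,*(p[0]+[u0,v0]),Z[k])[:2] for p in q],np.float32)
            r=cv2.minAreaRect(P);print("   rect",np.round(r[0],4),np.round(r[1],4),round(r[2],1))
    if out: cv2.imwrite(out,cv2.resize(im[:,:,::-1],None,fx=6,fy=6,interpolation=cv2.INTER_CUBIC))
E
python3 - <<'E'
from meas import *
import pickle
meas(pickle.load(open("top0.pkl","rb")),"top",(300,165,412,257),"pics/ctop0.png")
meas(pickle.load(open("scene0.pkl","rb")),"scene",(245,180,345,260),"pics/cscene0.png")
a=pickle.load(open("top0.pkl","rb"))
for n in("tray","tum","can"): pass
print([np.round(onz(a,*p,z),3).tolist() for p,z in(((435,193),.085),((367,134),.09),((280,225),.06))])
E
```

```text
top yellow 1404 [349.5 215. ] [ 0.5266 -0.0098  0.046 ]
   rect [ 0.5316 -0.0229] [0.1066 0.1463] 13.3
top red 52 [334.  216.3] [0.5206 0.0272 0.067 ]
top green 7 [354.3 216.3] [ 0.5232 -0.021   0.049 ]
top mint 2585 [358.1 208. ] [ 0.5491 -0.0332  0.006 ]
   rect [ 0.5415 -0.0271] [0.1684 0.2085] 13.0
scene yellow 969 [302.2 214.6] [ 0.5423 -0.0041  0.046 ]
scene yellow 70 [267.7 202.8] [ 0.507  -0.0926  0.046 ]
   rect [ 0.537  -0.0247] [0.1089 0.1469] 13.1
scene red 54 [314.4 203.6] [0.5237 0.026  0.067 ]
scene green 5 [295.4 207.4] [ 0.5228 -0.0217  0.049 ]
scene green 3 [277.7 218. ] [ 0.5541 -0.0637  0.049 ]
scene mint 2156 [291.8 235.1] [ 0.5774 -0.031   0.006 ]
   rect [ 0.543  -0.0286] [0.1711 0.2094] 13.0
[[0.574, -0.204, 0.085], [0.712, -0.048, 0.09], [0.5, 0.153, 0.06]]
```

View pics/ctop0.png

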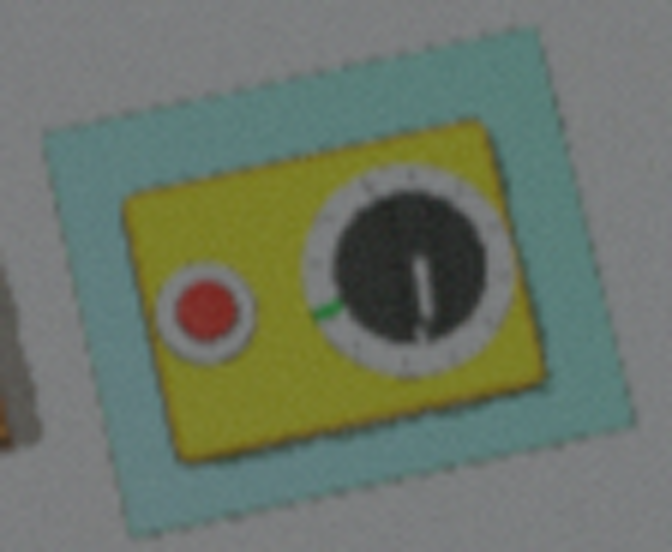

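View pics/cscene0.png

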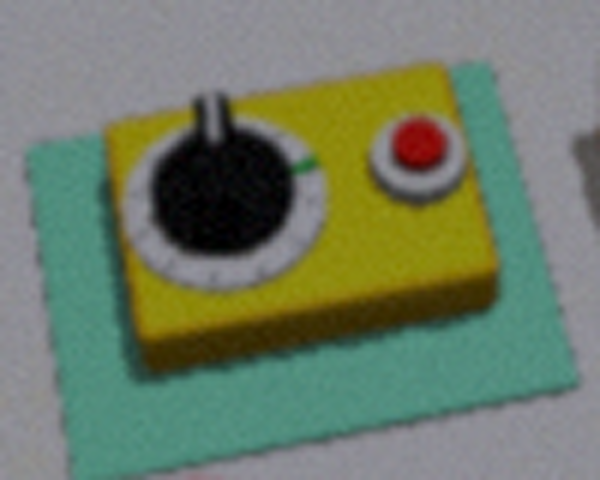

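The crop confirms it: a yellow timer on the mint plate, with button (205,310), knob (410,270), pointer close to timer -x, and the green mark at (327,311) in crop px. Now I refine the ring, pointer and mark directions and compute the approach.

```bash
cat > m2.py <<'E'
from h import *
from scipy.spatial.transform import Rotation as R
def lit(s,box):
    u0,v0,u1,v1=box; im=np.array(s["img"])[v0:v1,u0:u1]
    im=cv2.resize(im,None,fx=6,fy=6,interpolation=cv2.INTER_CUBIC); return im,cv2.cvtColor(im,cv2.COLOR_RGB2HSV)
def W(s,box,p,z): return onz(s,(p[0]+.5)/6-.5+box[0],(p[1]+.5)/6-.5+box[1],z)
def green(s,box):
    im,h=lit(s,box);m=(h[...,0]>45)&(h[...,0]<80)&(h[...,1]>130)
    n,l,st,c=cv2.connectedComponentsWithStats(m.astype(np.uint8));i=1+np.argmax(st[1:,4]);return W(s,box,c[i],.049),st[i,4]
def ringfit(s,box):
    im,h=lit(s,box);m=((h[...,1]<60)&(h[...,2]>95)).astype(np.uint8)
    n,l,st,c=cv2.connectedComponentsWithStats(m);i=1+np.argmax(st[1:,4])
    ct=cv2.findContours((l==i).astype(np.uint8),cv2.RETR_EXTERNAL,cv2.CHAIN_APPROX_NONE)[0]
    P=np.array([W(s,box,p[0],.049)[:2] for p in cv2.convexHull(max(ct,key=len))],np.float32)
    return cv2.fitEllipse(P)
def stripe(s,box,z):
    im,h=lit(s,box);m=((h[...,1]<70)&(h[...,2]>95)).astype(np.uint8)
    n,l,st,c=cv2.connectedComponentsWithStats(m)
    for i in range(1,n):
        if 150<st[i,4]<2500:
            q=np.argwhere(l==i)[:,::-1];P=np.array([W(s,box,p,z)[:2] for p in q]);d=np.linalg.svd(P-P.mean(0),full_matrices=False)[2][0]
            print("stripe",st[i,4],c[i].round(),P.mean(0).round(4),np.degrees(np.arctan2(d[1],d[0])).round(1),"len",np.ptp((P-P.mean(0))@d).round(4))
E
python3 - <<'E'
from m2 import *;import pickle
s=pickle.load(open("top0.pkl","rb"));k=pickle.load(open("scene0.pkl","rb"))
print(green(s,(300,165,412,257)),green(k,(285,200,305,215)))
print("ring top",ringfit(s,(345,190,392,232)))
print("ring scene",ringfit(k,(264,193,302,231)))
stripe(s,(345,190,392,232),.084)
stripe(k,(264,193,302,231),.084)
stripe(k,(276,192,290,206),.084)
o=ctrl.get_obs();Rm=R.from_rotvec(o["eef_rot"]).as_matrix();print(Rm.round(3))
t=np.array([.540,-.053,.140]);print("tool shift mm/40",(Rm.T@(t-o["tcp_pos"])/.04).round(2))
E
```

```text
(array([ 0.52328704, -0.02093276,  0.049     ]), np.int32(101)) (array([ 0.52174559, -0.02112338,  0.049     ]), np.int32(92))
ring top ((0.5405690670013428, -0.054265402257442474), (0.08252519369125366, 0.08906061202287674), 34.120330810546875)
ring scene ((0.5405699014663696, -0.054360516369342804), (0.08244341611862183, 0.08361487835645676), 149.77000427246094)
stripe 382 [20.  4.] [ 0.5791 -0.004 ] -82.5 len 0.0197
stripe 475 [153. 136.] [ 0.5284 -0.0548] -172.8 len 0.0209
stripe 214 [278. 206.] [ 0.502 -0.102] -175.5 len 0.0138
stripe 236 [253. 247.] [ 0.4863 -0.0924] 98.6 len 0.0164
stripe 1139 [163.  61.] [ 0.5327 -0.03  ] 54.8 len 0.0357
stripe 2488 [37. 17.] [ 0.5083 -0.0534] 108.4 len 0.0362
stripe 384 [68. 54.] [ 0.5264 -0.0396] 66.9 len 0.0169
[[ 0.281  0.96  -0.001]
 [ 0.96  -0.281 -0.001]
 [-0.001 -0.    -1.   ]]
tool shift mm/40 [-11.22  13.33   1.46]
```

Emit:
{"api": "servo_tool", "payload": {
  "series": [-0.8,0.95,0,0,0,0,-0.8,0.95,0,0,0,0,-0.8,0.95,0,0,0,0,-0.8,0.95,0,0,0,0,-0.8,0.95,0,0,0,0,-0.8,0.95,0,0,0,0,-0.8,0.95,0,0,0,0,-0.8,0.95,0,0,0,0,-0.8,0.95,0,0,0,0,-0.8,0.95,0,0,0,0,-0.8,0.95,0,0,0,0,-0.8,0.95,0,0,0,0,-0.8,0.95,0,0,0,0,-0.8,0.95,0,0,0,0,0,0,0.5,0,0,-0.8,0,0,0.5,0,0,-0.8,0,0,0.5,0,0,-0.8,0,0,0,0,0,0,0,0,0,0,0,0],
  "fingers": 0,
  "force": 40
}}

```text
clock: 2.48
tcp_pos: [0.5396, -0.0517, 0.1392]
eef_rot: [2.07, 2.362, 0.001]
force: [-0.1, -0.8, 0.6]
gripper_width: 0.0852
```

```bash
cat > st.py <<'E'
from m2 import *
import sys
def st(t=None):
    o=ctrl.get_obs();Rm=R.from_rotvec(o["eef_rot"]).as_matrix()
    print("t",round(o["clock"],2),"tcp",o["tcp_pos"].round(4),"az x",np.degrees(np.arctan2(Rm[1,0],Rm[0,0])).round(2),"z",Rm[:,2].round(4),"F",o["force"].round(2),"T",o["wrist_torque"].round(3),"w",round(o["gripper_width"],4),"q",o["q"].round(2))
    if t is not None: print("units",(Rm.T@(np.array(t)-o["tcp_pos"])/.04).round(3))
if __name__=="__main__": st([float(a) for a in sys.argv[1:]] or None)
E
python3 st.py .5405 -.0538 .0705
```

```text
t 2.48 tcp [ 0.5396 -0.0517  0.1392] az x 97.53 z [ 9.e-04 -3.e-04 -1.e+00] F [-0.05 -0.81  0.59] T [-0.024 -0.02  -0.002] w 0.0852 q [-0.31  0.42  1.42 -0.    1.3  -2.02]
units [-0.055  0.015  1.718]
```

Emit:
{"api": "servo_tool", "payload": {
  "series": [-0.05,0.02,0.6,0,0,0,0,0,0.6,0,0,0,0,0,0.5,0,0,0,0,0,0,0,0,0,0,0,0,0,0,0]
}}

```text
clock: 3.1
tcp_pos: [0.541, -0.0537, 0.0718]
eef_rot: [2.067, 2.363, 0.001]
force: [-0.4, 0.1, 0.5]
gripper_width: 0.0851
```

Emit:
{"api": "servo_tool", "payload": {
  "series": [0,0,0,0,0,0,0,0,0,0,0,0,0,0,0,0,0,0,0,0,0,0,0,0],
  "fingers": 0.6,
  "force": 40
}}

```text
clock: 3.6
tcp_pos: [0.5403, -0.0535, 0.0706]
eef_rot: [2.068, 2.365, -0.0]
force: [0.7, -1.2, 0.3]
gripper_width: 0.0342
```

```bash
python3 - <<'E'
from st import *
st((.5405,-.0538,.07))
s=snap("scene");im=np.array(s["img"])[180:250,245:345]
t=snap("top");it=np.array(t["img"])[165:257,320:420]
A=cv2.resize(im[:,:,::-1],(600,420),interpolation=cv2.INTER_CUBIC);cv2.imwrite("pics/c1.png",A)
E
```

```text
t 3.6 tcp [ 0.5403 -0.0535  0.0706] az x 97.68 z [ 1.e-04 -1.e-04 -1.e+00] F [ 0.73 -1.16  0.33] T [ 0.034  0.049 -0.034] w 0.0342 q [-0.32  0.5   1.51 -0.    1.13 -2.02]
units [-0.008  0.004  0.015]
```

View pics/c1.png

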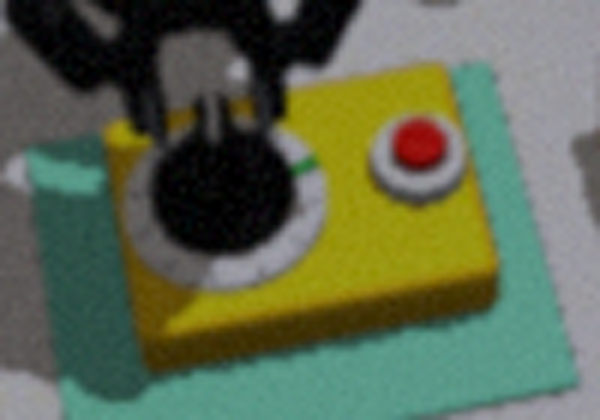

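The two fingers, at (148,115) and (270,100), straddle the bar at (210,115), and it sits centred between them. I close on it.

Emit:
{"api": "servo_tool", "payload": {
  "series": [0,0,0,0,0,0,0,0,0,0,0,0,0,0,0,0,0,0,0,0,0,0,0,0],
  "fingers": 1,
  "force": 80
}}

```text
clock: 4.2
tcp_pos: [0.5403, -0.0535, 0.0705]
eef_rot: [-2.068, -2.365, 0.0]
force: [0.4, -0.3, -0.6]
gripper_width: -0.0001
```

```bash
python3 st.py
```

```text
t 4.2 tcp [ 0.5403 -0.0535  0.0705] az x 97.68 z [-1.e-04 -0.e+00 -1.e+00] F [ 0.36 -0.28 -0.62] T [ 0.035 -0.008  0.008] w -0.0001 q [-0.32  0.5   1.51 -0.    1.13 -2.02]
```

The opening reads 0, so the fingers missed the bar. I take a look.

```bash
python3 - <<'E'
from st import *
s=snap("scene");A=cv2.resize(np.array(s["img"])[150:250,245:345,::-1],(600,600),interpolation=cv2.INTER_CUBIC);cv2.imwrite("pics/c2.png",A)
print(proj(s,ctrl.get_obs()["tcp_pos"]))
for p in((.5405,-.054,.0585),(.5405,-.054,.0885)):print(proj(s,p))
E
```

```text
(np.float64(281.3552640325986), np.float64(208.40889373928218))
(np.float64(281.6123456218167), np.float64(211.2188725425238))
(np.float64(280.4092738468326), np.float64(204.2946545416472))
```

View pics/c2.png

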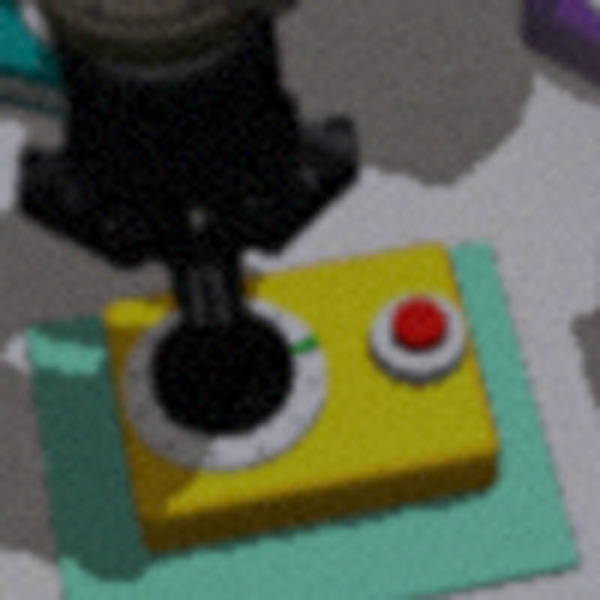

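```bash
python3 - <<'E'
from st import *
s=snap("scene");t=snap("top");o=ctrl.get_obs()["tcp_pos"]
def crop(s,c,r):
    u,v=[int(x) for x in c];a=np.array(s["img"])[v-r:v+r,u-r:u+r,::-1]
    a=cv2.resize(a,(400,400),interpolation=cv2.INTER_CUBIC);a=(255*(a/255.)**.45).astype(np.uint8)
    for h in(0,.02,.05,.1):
        p=proj(s,o+[0,0,h]);k=200/r;cv2.circle(a,(int((p[0]-u+r+.5)*k),int((p[1]-v+r+.5)*k)),3,(255,0,255),1)
    return a
cv2.imwrite("pics/c3.png",np.hstack([crop(s,(283,205),28),crop(t,(366,212),40)]))
E
```

```text
(no output)
```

View pics/c3.png

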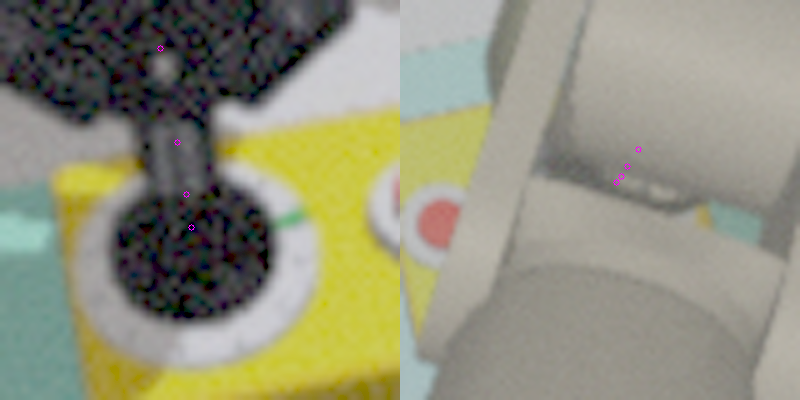

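```bash
python3 - <<'E'
from st import *
import pickle
s=pickle.load(open("scene0.pkl","rb"));t=pickle.load(open("top0.pkl","rb"))
d=np.array([np.cos(np.radians(187)),np.sin(np.radians(187)),0])
for z in(.0585,.0885,.0945,.11):
  for r in(.025,0,-.025):
    p=np.array([.5405,-.054,z])+r*d;a=proj(s,p);b=proj(t,p)
    print(z,r,"scene crop",((a[0]-245)*6+3,(a[1]-180)*6+3),"top crop",((b[0]-300)*6+3,(b[1]-165)*6+3))
# c3-left crop position of finger front lower corners
o=ctrl.get_obs()["tcp_pos"]
for z in(0,.01,.02,.03):
  print(z,[tuple(np.round((np.array(proj(s,o+[.011,y,z]))-[255,177]+.5)*7.14)) for y in(-.0145,0,.0145)])
E
```

```text
0.0585 0.025 scene crop (np.float64(219.32094699012805), np.float64(140.09894995460132)) top crop (np.float64(423.07859324118886), np.float64(327.8020499891545))
0.0585 0 scene crop (np.float64(222.6740737309002), np.float64(190.31323525514279)) top crop (np.float64(414.797649059846), np.float64(264.5424830907462))
0.0585 -0.025 scene crop (np.float64(226.13410344718102), np.float64(241.987613907099)) top crop (np.float64(406.5757221537315), np.float64(201.72020792014462))
0.0885 0.025 scene crop (np.float64(212.12997556749997), np.float64(97.88155755652923)) top crop (np.float64(430.6630143404167), np.float64(318.64935740480985))
0.0885 0 scene crop (np.float64(215.45564308099563), np.float64(148.76792724988314)) top crop (np.float64(422.1385829585454), np.float64(253.7664626215717))
0.0885 -0.025 scene crop (np.float64(218.89070217539074), np.float64(201.17757404458462)) top crop (np.float64(413.67651531608794), np.float64(189.3435645763144))
0.0945 0.025 scene crop (np.float64(210.6485688722206), np.float64(89.17962127802195)) top crop (np.float64(432.2279792645536), np.float64(31
[... 611 characters left out ...]
3429), np.float64(245.68996485596745))
0.11 -0.025 scene crop (np.float64(213.46557829507992), np.float64(170.58829228183578)) top crop (np.float64(418.9977137302752), np.float64(180.06885102822065))
0 [(np.float64(147.0), np.float64(255.0)), (np.float64(190.0), np.float64(255.0)), (np.float64(233.0), np.float64(255.0))]
0.01 [(np.float64(143.0), np.float64(239.0)), (np.float64(187.0), np.float64(239.0)), (np.float64(230.0), np.float64(239.0))]
0.02 [(np.float64(140.0), np.float64(222.0)), (np.float64(184.0), np.float64(222.0)), (np.float64(228.0), np.float64(222.0))]
0.03 [(np.float64(137.0), np.float64(205.0)), (np.float64(181.0), np.float64(205.0)), (np.float64(225.0), np.float64(205.0))]
```

Fingers shut at the axis without touching means the tips must be higher than the reading suggests, above the bar. I reopen part way and descend in small steps, watching the force.

Emit:
{"api": "servo_tool", "payload": {
  "series": [0,0,0,0,0,0,0,0,0,0,0,0,0,0,0,0,0,0,0,0,0.1,0,0,0,0,0,0,0,0,0],
  "fingers": 0.6
}}

```text
clock: 4.97
tcp_pos: [0.5401, -0.0534, 0.0661]
eef_rot: [-2.067, -2.365, 0.001]
force: [-0.0, 0.6, -0.8]
gripper_width: 0.0341
```

Emit:
{"api": "servo_tool", "payload": {
  "series": [0,0,0.1,0,0,0,0,0,0,0,0,0]
}}

```text
clock: 5.22
tcp_pos: [0.5401, -0.0534, 0.0622]
eef_rot: [-2.067, -2.365, 0.0]
force: [0.5, -0.1, -0.1]
gripper_width: 0.0342
```

Emit:
{"api": "servo_tool", "payload": {
  "series": [0,0,0.05,0,0,0,0,0,0,0,0,0]
}}

```text
clock: 5.48
tcp_pos: [0.5402, -0.0534, 0.0604]
eef_rot: [-2.068, -2.365, 0.0]
force: [-0.1, -0.1, 0.1]
gripper_width: 0.0343
```

```bash
python3 - <<'E'
from st import *
st()
s=snap("scene");u,v,r=283,203,28
a=np.array(s["img"])[v-r:v+r,u-r:u+r,::-1];a=cv2.resize(a,(560,560),interpolation=cv2.INTER_CUBIC);a=(255*(a/255.)**.45).astype(np.uint8)
o=ctrl.get_obs()["tcp_pos"]
for y in(-.024,.024):
  for h in(0,.02,.04):
    p=proj(s,o+[0.0,y,h]);cv2.circle(a,(int((p[0]-u+r+.5)*10),int((p[1]-v+r+.5)*10)),4,(255,0,255),1)
cv2.imwrite("pics/c4.png",a)
E
```

```text
t 5.47 tcp [ 0.5402 -0.0534  0.0604] az x 97.68 z [-2.e-04  1.e-04 -1.e+00] F [-0.05 -0.11  0.11] T [-0.012 -0.042  0.017] w 0.0343 q [-0.32  0.51  1.52  0.    1.11 -2.02]
```

View pics/c4.png

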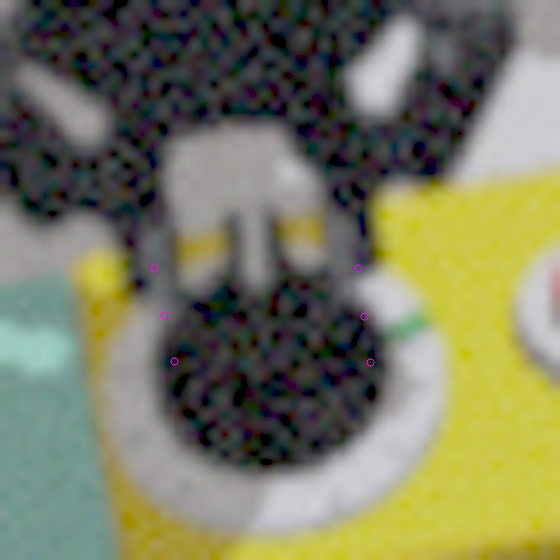

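```bash
python3 - <<'E'
from st import *
import pickle
s=pickle.load(open("scene0.pkl","rb"))
c=np.array([.1544,.5276,.198]);d=np.array([np.cos(np.radians(73.7)),np.sin(np.radians(73.7)),0])
for r in(-.05,0,.05):
  for h in(0,.013,.03,.05): print(r,h,np.round(proj(s,c+r*d+[0,0,h]),1))
u,v,r=517,35,35
a=np.array(s["img"])[0:70,u-r:u+r,::-1];a=cv2.resize(a,(560,560),interpolation=cv2.INTER_CUBIC);a=(255*(a/255.)**.45).astype(np.uint8)
for q in(-.05,.05):
  for h in(0,.013,.03):
    p=proj(s,c+q*d+[0,0,h]);cv2.circle(a,(int((p[0]-u+r+.5)*8),int((p[1]+.5)*8)),4,(255,0,255),1)
cv2.imwrite("pics/c5.png",a)
E
```

```text
-0.05 0 [481.9  61. ]
-0.05 0.013 [483.3  56.9]
-0.05 0.03 [485.3  51.5]
-0.05 0.05 [487.6  44.9]
0 0 [500.5  64.3]
0 0.013 [502.2  60.3]
0 0.03 [504.4  54.8]
0 0.05 [507.   48.3]
0.05 0 [519.4  67.7]
0.05 0.013 [521.2  63.7]
0.05 0.03 [523.7  58.3]
0.05 0.05 [526.7  51.7]
```

View pics/c5.png

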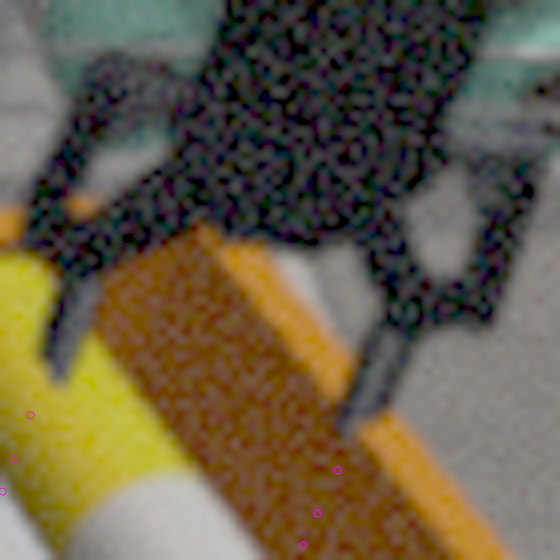

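At the start pose, too, the tips at crop (60,378) and (350,430) stand about 30 mm farther back than the reported TCP. The picture and the reading disagree, so contact will decide.

Emit:
{"api": "servo_tool", "payload": {
  "series": [0,0,0.05,0,0,0,0,0,0.05,0,0,0,0,0,0,0,0,0]
}}

```text
clock: 5.9
tcp_pos: [0.5402, -0.0534, 0.0563]
eef_rot: [-2.067, -2.365, 0.0]
force: [-0.6, 0.4, -0.3]
gripper_width: 0.0339
```

Emit:
{"api": "servo_tool", "payload": {
  "series": [0,0,0.05,0,0,0,0,0,0.05,0,0,0,0,0,0,0,0,0]
}}

```text
clock: 6.28
tcp_pos: [0.5402, -0.0535, 0.0523]
eef_rot: [-2.067, -2.365, 0.0]
force: [0.4, -0.8, -0.3]
gripper_width: 0.0341
```

Emit:
{"api": "servo_tool", "payload": {
  "series": [0,0,0.05,0,0,0,0,0,0.05,0,0,0,0,0,0,0,0,0]
}}

```text
clock: 6.65
tcp_pos: [0.5402, -0.0534, 0.0483]
eef_rot: [-2.067, -2.365, 0.0]
force: [0.2, 0.0, -0.6]
gripper_width: 0.0343
```

Emit:
{"api": "servo_tool", "payload": {
  "series": [0,0,0.05,0,0,0,0,0,0.05,0,0,0,0,0,0,0,0,0]
}}

```text
clock: 7.02
tcp_pos: [0.5402, -0.0534, 0.0443]
eef_rot: [-2.067, -2.365, 0.0]
force: [0.5, 0.0, -1.3]
gripper_width: 0.0341
```

Emit:
{"api": "servo_tool", "payload": {
  "series": [0,0,0.05,0,0,0,0,0,0.05,0,0,0,0,0,0,0,0,0]
}}

```text
clock: 7.4
tcp_pos: [0.5401, -0.0534, 0.0403]
eef_rot: [-2.067, -2.365, 0.0]
force: [-0.3, -0.1, 0.5]
gripper_width: 0.034
```

```bash
python3 - <<'E'
from st import *
st()
s=snap("scene");u,v,r=283,203,28
a=np.array(s["img"])[v-r:v+r,u-r:u+r,::-1];a=cv2.resize(a,(560,560),interpolation=cv2.INTER_CUBIC);a=(255*(a/255.)**.45).astype(np.uint8)
cv2.imwrite("pics/c6.png",a)
E
```

```text
t 7.4 tcp [ 0.5401 -0.0534  0.0403] az x 97.68 z [-4.e-04  1.e-04 -1.e+00] F [-0.25 -0.08  0.52] T [-0.002 -0.022 -0.022] w 0.034 q [-0.32  0.54  1.55 -0.    1.06 -2.02]
```

View pics/c6.png

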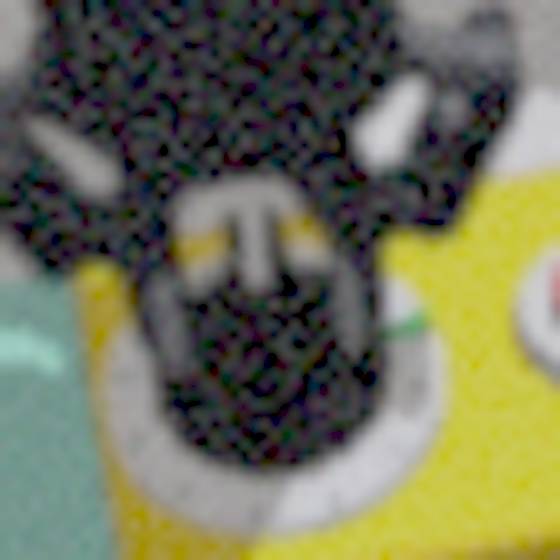

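The fingers (pads at (165,310) and (350,300)) now straddle the bar at (255,250) without touching the disc. The tool's true tips therefore lie about 30 mm behind the reported TCP. I close here.

Emit:
{"api": "servo_tool", "payload": {
  "series": [0,0,0,0,0,0,0,0,0,0,0,0,0,0,0,0,0,0,0,0,0,0,0,0],
  "fingers": 1,
  "force": 60
}}

```text
clock: 7.95
tcp_pos: [0.5403, -0.0535, 0.0406]
eef_rot: [2.068, 2.365, 0.0]
force: [0.0, -0.9, 0.7]
gripper_width: 0.0125
```

```bash
python3 st.py
```

```text
t 7.95 tcp [ 0.5403 -0.0535  0.0406] az x 97.68 z [ 2.e-04 -1.e-04 -1.e+00] F [ 0.02 -0.94  0.66] T [-0.078  0.018  0.009] w 0.0125 q [-0.32  0.54  1.54 -0.    1.06 -2.02]
```

Gripped, with an opening of 12.5 mm on the 14 mm bar. Now I press down bit by bit.

Emit:
{"api": "servo_tool", "payload": {
  "series": [0,0,0.025,0,0,0,0,0,0.025,0,0,0,0,0,0,0,0,0]
}}

```text
clock: 8.32
tcp_pos: [0.5404, -0.0535, 0.039]
eef_rot: [2.067, 2.365, 0.0]
force: [-2.4, -0.5, 5.7]
gripper_width: 0.0123
```

Emit:
{"api": "servo_tool", "payload": {
  "series": [0,0,0.025,0,0,0,0,0,0,0,0,0]
}}

```text
clock: 8.57
tcp_pos: [0.5405, -0.0536, 0.0389]
eef_rot: [2.067, 2.364, 0.001]
force: [-4.8, -0.0, 14.3]
gripper_width: 0.0121
```

Emit:
{"api": "servo_tool", "payload": {
  "series": [0,0,0.025,0,0,0,0,0,0,0,0,0]
}}

```text
clock: 8.82
tcp_pos: [0.5406, -0.0536, 0.0388]
eef_rot: [2.066, 2.364, 0.001]
force: [-6.9, 1.2, 22.8]
gripper_width: 0.0127
```

Emit:
{"api": "servo_tool", "payload": {
  "series": [0,-0.012,-0.017,0,0,0,0,0,0,0,0,0,0,0,0,0,0,0]
}}

```text
clock: 9.2
tcp_pos: [0.5405, -0.0536, 0.0389]
eef_rot: [2.066, 2.364, 0.002]
force: [-3.6, 0.5, 16.3]
gripper_width: 0.0124
```

```bash
python3 st.py
```

```text
t 9.2 tcp [ 0.5405 -0.0536  0.0389] az x 97.69 z [ 2.5e-03 -7.0e-04 -1.0e+00] F [-3.58  0.54 16.29] T [0.273 0.691 0.056] w 0.0124 q [-0.32  0.54  1.55  0.    1.05 -2.02]
```

Emit:
{"api": "servo_tool", "payload": {
  "series": [0,0,0,0,0,0.4,0,0,0,0,0,0.4,0,0,0,0,0,0.4,0,0,0,0,0,0.4]
}}

```text
clock: 9.7
tcp_pos: [0.5405, -0.0538, 0.0389]
eef_rot: [2.376, 2.051, 0.002]
force: [-3.3, -0.1, 15.4]
gripper_width: 0.0124
```

```bash
python3 st.py
```

```text
t 9.7 tcp [ 0.5405 -0.0538  0.0389] az x 81.59 z [ 0.0026 -0.0013 -1.    ] F [-3.34 -0.1  15.42] T [-0.011  0.63   0.322] w 0.0124 q [-0.32  0.54  1.55 -0.    1.05 -1.74]
```

Emit:
{"api": "servo_tool", "payload": {
  "series": [0,0,0,0,0,0.4,0,0,0,0,0,0.4,0,0,0,0,0,0.4,0,0,0,0,0,0.4,0,0,0,0,0,0.4,0,0,0,0,0,0.4]
}}

```text
clock: 10.45
tcp_pos: [0.5404, -0.0542, 0.0389]
eef_rot: [2.751, 1.512, 0.002]
force: [-4.5, -2.5, 15.7]
gripper_width: 0.0119
```

```bash
python3 st.py
```

```text
t 10.45 tcp [ 0.5404 -0.0542  0.0389] az x 57.6 z [ 0.0023 -0.0018 -1.    ] F [-4.45 -2.46 15.68] T [-0.38   0.822  0.336] w 0.0119 q [-0.32  0.54  1.55 -0.    1.05 -1.32]
```

Emit:
{"api": "servo_tool", "payload": {
  "series": [-0.007,-0.004,0,0,0,0.4,0,0,0,0,0,0.4,0,0,0,0,0,0.4,0,0,0,0,0,0.4,0,0,0,0,0,0.4,0,0,0,0,0,0.4]
}}

```text
clock: 11.2
tcp_pos: [0.5402, -0.0545, 0.0389]
eef_rot: [3.005, 0.907, 0.003]
force: [-4.0, -2.9, 15.1]
gripper_width: 0.0122
```

Emit:
{"api": "servo_tool", "payload": {
  "series": [0,0,0,0,0,0.25,0,0,0,0,0,0.25,0,0,0,0,0,0]
}}

```text
clock: 11.58
tcp_pos: [0.5401, -0.0545, 0.0389]
eef_rot: [3.041, 0.778, 0.003]
force: [-4.1, -2.5, 15.7]
gripper_width: 0.0126
```

```bash
python3 st.py
```

```text
t 11.57 tcp [ 0.5401 -0.0545  0.0389] az x 28.69 z [ 0.0022 -0.0021 -1.    ] F [-4.1  -2.47 15.69] T [-0.497  0.851  0.21 ] w 0.0126 q [-0.32  0.54  1.55 -0.    1.05 -0.82]
```

Emit:
{"api": "servo_tool", "payload": {
  "series": [0,0,-0.04,0,0,0,0,0,0,0,0,0]
}}

```text
clock: 11.82
tcp_pos: [0.5397, -0.0539, 0.0391]
eef_rot: [3.043, 0.778, 0.001]
force: [-1.3, -1.7, 6.0]
gripper_width: 0.0124
```

Emit:
{"api": "servo_tool", "payload": {
  "series": [0,0,0,0,0,0,0,0,0,0,0,0,0,0,0,0,0,0,0,0,0,0,0,0],
  "fingers": 0.6
}}

```text
clock: 12.32
tcp_pos: [0.5395, -0.0536, 0.0387]
eef_rot: [-3.044, -0.778, 0.0]
force: [-0.1, -0.7, -0.1]
gripper_width: 0.034
```

Emit:
{"api": "servo_tool", "payload": {
  "series": [0,0,-0.3,0,0,0,0,0,-0.9,0,0,0,0,0,-0.9,0,0,0,-0.6,-0.8,-0.5,0,0,0,-0.6,-0.8,-0.5,0,0,0,-0.6,-0.8,0,0,0,0,-0.6,-0.8,0,0,0,0,-0.6,-0.8,0,0,0,0,0,0,0,0,0,0]
}}

```text
clock: 13.45
tcp_pos: [0.3557, 0.03, 0.1636]
eef_rot: [3.043, 0.78, 0.001]
force: [-0.2, -0.7, 0.9]
gripper_width: 0.0342
```

```bash
python3 - <<'E'
from st import *
from meas import meas
st()
s=snap("scene");t=snap("top")
meas(t,"top",(300,165,412,257));meas(s,"scene",(245,180,345,260))
def c(s,u,v,r):
    a=np.array(s["img"])[v-r:v+r,u-r:u+r,::-1];a=cv2.resize(a,(400,400),interpolation=cv2.INTER_CUBIC);return (255*(a/255.)**.6).astype(np.uint8)
cv2.imwrite("pics/c7.png",np.hstack([c(s,283,207,25),c(t,368,210,25)]))
E
```

```text
t 13.45 tcp [0.3557 0.03   0.1636] az x 28.74 z [ 1.e-03 -2.e-04 -1.e+00] F [-0.23 -0.72  0.91] T [ 0.008 -0.054 -0.02 ] w 0.0342 q [-0.25  0.07  1.83  0.    1.24 -0.75]
top yellow 1408 [349.1 214.9] [ 0.5267 -0.0089  0.046 ]
   rect [ 0.5318 -0.0222] [0.1064 0.1461] 12.7
top red 54 [333.6 215.8] [0.5217 0.0281 0.067 ]
top green 6 [353.7 216.2] [ 0.5235 -0.0195  0.049 ]
top mint 2619 [358.  208.5] [ 0.5478 -0.0328  0.006 ]
   rect [ 0.5416 -0.0271] [0.1682 0.2084] 13.1
scene yellow 1053 [300.1 213.8] [ 0.5399 -0.0095  0.046 ]
scene yellow 1 [264. 212.] [ 0.5347 -0.0994  0.046 ]
   rect [ 0.539  -0.0233] [0.1138 0.147 ] 11.7
scene red 52 [314.7 203.8] [0.5243 0.0267 0.067 ]
scene green 7 [294.7 207.7] [ 0.5238 -0.0234  0.049 ]
scene green 3 [286.  209.7] [ 0.5296 -0.0447  0.049 ]
scene mint 2152 [291.4 235.2] [ 0.5776 -0.0321  0.006 ]
scene mint 1 [295. 206.] [ 0.4896 -0.0273  0.006 ]
   rect [ 0.5429 -0.0287] [0.1707 0.2092] 13.0
```

View pics/c7.png

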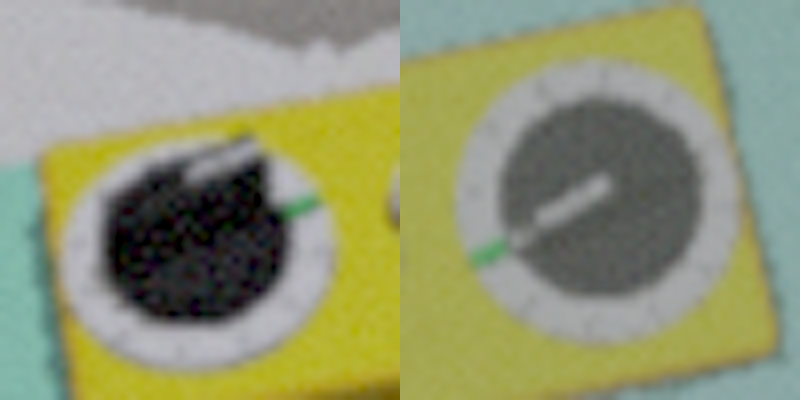

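```bash
python3 - <<'E'
from st import *
s=snap("top");k=snap("scene")
for n,b in((s,(352,195,380,225)),(k,(268,190,300,225))):
    stripe(n,b,.084);g=green(n,(350,208,360,224) if n is s else (289,202,303,213))[0];print("green",g.round(4),[np.degrees(np.arctan2(g[1]-y,g[0]-x)).round(1) for x,y in((.5405,-.054),(.5405,-.053))])
st((.5225,.027,.09))
E
```

```text
stripe 465 [76. 91.] [ 0.5344 -0.0417] 120.2 len 0.0219
green [ 0.5233 -0.0196  0.049 ] [np.float64(116.6), np.float64(117.3)]
stripe 442 [109.  70.] [ 0.5288 -0.0423] -63.3 len 0.0214
stripe 698 [155.  88.] [ 0.5374 -0.0233] 28.8 len 0.0176
green [ 0.5244 -0.0249  0.049 ] [np.float64(119.0), np.float64(119.8)]
t 13.65 tcp [0.3584 0.0287 0.1632] az x 28.67 z [ 1.e-03 -3.e-04 -1.e+00] F [ 0.37  0.39 -0.46] T [-0.013  0.018 -0.023] w 0.0341 q [-0.25  0.08  1.83 -0.    1.24 -0.75]
units [3.578 2.003 1.833]
```

The pointer is at about 118.5° and the mark at about 118.2°: aligned. Next is the button, with fingers shut.

Emit:
{"api": "servo_tool", "payload": {
  "series": [0.9,0.5,0,0,0,0,0.9,0.5,0,0,0,0,0.9,0.5,0,0,0,0,0.88,0.5,0,0,0,0,0,0,0.6,0,0,0,0,0,0.6,0,0,0,0,0,0.6,0,0,0,0,0,0,0,0,0,0,0,0,0,0,0],
  "fingers": 1
}}

```text
clock: 14.78
tcp_pos: [0.5223, 0.0273, 0.0915]
eef_rot: [3.043, 0.778, 0.002]
force: [0.6, -0.9, 0.9]
gripper_width: -0.0001
```

```bash
python3 - <<'E'
from st import *
st((.5225,.027,.048))
s=snap("scene");u,v,r=310,195,30
a=np.array(s["img"])[v-r:v+r,u-r:u+r,::-1];a=cv2.resize(a,(540,540),interpolation=cv2.INTER_CUBIC);cv2.imwrite("pics/c8.png",(255*(a/255.)**.5).astype(np.uint8))
E
```

```text
t 14.78 tcp [0.5223 0.0273 0.0915] az x 28.67 z [ 1.1e-03 -2.0e-04 -1.0e+00] F [ 0.64 -0.85  0.93] T [ 0.     0.002 -0.021] w -0.0001 q [-0.17  0.44  1.54 -0.    1.16 -0.67]
units [-0.     0.009  1.087]
```

View pics/c8.png

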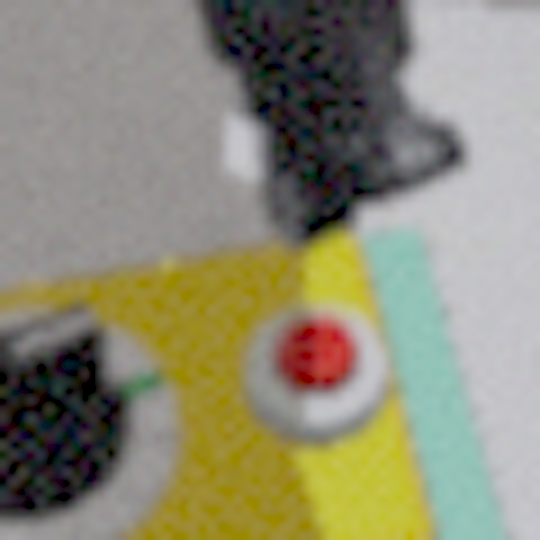

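The tip at crop (305,235) is right above the button at (318,352), about 45 mm higher, so the true tip is about 20 mm behind the reported TCP. I descend.

Emit:
{"api": "servo_tool", "payload": {
  "series": [0,0,0.4,0,0,0,0,0,0.3,0,0,0,0,0,0.2,0,0,0,0,0,0,0,0,0,0,0,0,0,0,0]
}}

```text
clock: 15.45
tcp_pos: [0.5218, 0.0276, 0.0552]
eef_rot: [3.043, 0.778, 0.001]
force: [0.1, -0.3, 0.7]
gripper_width: -0.0001
```

Emit:
{"api": "servo_tool", "payload": {
  "series": [0,0,0.05,0,0,0,0,0,0.05,0,0,0,0,0,0,0,0,0]
}}

```text
clock: 15.82
tcp_pos: [0.5214, 0.0276, 0.0507]
eef_rot: [-3.044, -0.778, 0.0]
force: [0.3, 0.2, -0.1]
gripper_width: -0.0001
```

Emit:
{"api": "servo_tool", "payload": {
  "series": [0,0,0.05,0,0,0,0,0,0.0,0,0,0]
}}

```text
clock: 16.08
tcp_pos: [0.5214, 0.0277, 0.0486]
eef_rot: [-3.044, -0.778, 0.0]
force: [-0.3, -0.0, 0.1]
gripper_width: 0.0002
```

Emit:
{"api": "servo_tool", "payload": {
  "series": [0,0,0.05,0,0,0,0,0,0.0,0,0,0]
}}

```text
clock: 16.32
tcp_pos: [0.5214, 0.0276, 0.0466]
eef_rot: [-3.044, -0.778, 0.0]
force: [-0.1, -0.1, 0.3]
gripper_width: 0.0003
```

Emit:
{"api": "servo_tool", "payload": {
  "series": [0,0,0.04,0,0,0,0,0,0.0,0,0,0]
}}

```text
clock: 16.58
tcp_pos: [0.5214, 0.0276, 0.0451]
eef_rot: [-3.044, -0.778, 0.0]
force: [-0.4, -0.4, 0.0]
gripper_width: 0.0001
```

Emit:
{"api": "servo_tool", "payload": {
  "series": [0,0,0.04,0,0,0,0,0,0.0,0,0,0]
}}

```text
clock: 16.82
tcp_pos: [0.5214, 0.0277, 0.0435]
eef_rot: [-3.044, -0.778, 0.0]
force: [0.7, -0.1, 0.7]
gripper_width: -0.0
```

Emit:
{"api": "servo_tool", "payload": {
  "series": [0,0,0.04,0,0,0,0,0,0.0,0,0,0]
}}

```text
clock: 17.08
tcp_pos: [0.5214, 0.0276, 0.0419]
eef_rot: [-3.044, -0.778, 0.0]
force: [0.9, -0.8, 0.6]
gripper_width: -0.0002
```

Emit:
{"api": "servo_tool", "payload": {
  "series": [0,0,0.04,0,0,0,0,0,0.0,0,0,0]
}}

```text
clock: 17.32
tcp_pos: [0.5214, 0.0276, 0.0403]
eef_rot: [-3.044, -0.778, 0.0]
force: [-0.1, -0.2, 0.7]
gripper_width: -0.0002
```

Emit:
{"api": "servo_tool", "payload": {
  "series": [0,0,0.04,0,0,0,0,0,0.0,0,0,0]
}}

```text
clock: 17.58
tcp_pos: [0.5214, 0.0276, 0.0387]
eef_rot: [-3.044, -0.778, 0.0]
force: [1.4, -0.0, 0.1]
gripper_width: 0.0004
```

Emit:
{"api": "servo_tool", "payload": {
  "series": [0,0,0.04,0,0,0,0,0,0.0,0,0,0]
}}

```text
clock: 17.82
tcp_pos: [0.5214, 0.0276, 0.0371]
eef_rot: [-3.044, -0.778, 0.0]
force: [0.6, 0.5, -0.6]
gripper_width: 0.0003
```

Emit:
{"api": "servo_tool", "payload": {
  "series": [0,0,0.04,0,0,0,0,0,0.0,0,0,0]
}}

```text
clock: 18.08
tcp_pos: [0.5214, 0.0276, 0.0355]
eef_rot: [-3.044, -0.778, 0.0]
force: [0.1, 0.2, -0.1]
gripper_width: 0.0
```

Emit:
{"api": "servo_tool", "payload": {
  "series": [0,0,0.04,0,0,0,0,0,0.0,0,0,0]
}}

```text
clock: 18.32
tcp_pos: [0.5216, 0.0276, 0.034]
eef_rot: [3.044, 0.778, 0.0]
force: [0.4, 0.3, 1.6]
gripper_width: -0.0002
```

```bash
python3 - <<'E'
from st import *
from meas import meas
st()
s=snap("scene")
meas(s,"scene",(300,190,330,225))
a=np.array(s["img"])[185:222,298:332];print("\n".join(" ".join(f"{x:3d}" for x in r) for r in a.max(2)[:, ::1][4:34:1]))
E
```

```text
t 18.32 tcp [0.5216 0.0276 0.034 ] az x 28.68 z [ 2.e-04 -0.e+00 -1.e+00] F [0.37 0.32 1.62] T [-0.002  0.056 -0.006] w -0.0002 q [-0.17  0.52  1.61  0.    1.01 -0.67]
scene yellow 100 [322.6 217.6] [0.5509 0.046  0.046 ]
scene yellow 1 [304. 199.] [ 0.4952 -0.0015  0.046 ]
   rect [0.5487 0.0445] [0.0443 0.018 ] 12.2
scene red 5 [315.  206.2] [0.5313 0.0277 0.067 ]
scene red 1 [311. 206.] [0.5308 0.0179 0.067 ]
scene green 2 [310.5 191.5] [0.4739 0.0145 0.049 ]
scene green 2 [314.5 190.5] [0.4707 0.0247 0.049 ]
scene mint 90 [327.3 209.3] [0.4999 0.0574 0.006 ]
scene mint 3 [325.7 191.3] [0.4419 0.0529 0.006 ]
   rect [0.5075 0.0552] [0.0132 0.0743] 90.0
 86  91  88  86  86  81  90  89  79  49  22   8   0   5   4   7   2   9   9  11   0  12  11  28  30  29  53 109 140 156 153 152 152 160
 87  82  83  86  88  82  87  90  87  56  22   1   5  12   3  11  13   1  14   9  10  11   4  22  29  24  47 101 140 151 152 151 153 150
 90  84  87  87  87  86  89  86  83  65  32  18   9  10  11   8   6  10   3   7   0   3   9  23  31  28  41  83 128 139 151 153 154 150
 85  87  81  83  80  83  82 
[... 2943 characters left out ...]
 149 151 148 151 151
 92  90  89  97  94  99  96  95  96  93  96  97  93  86  84  79  73  74  73  84 101 133 147 150 148 146 153 138 137 148 150 146 146 147
 85  84  93  98  99  96  99  95  98  97  99  98  96  99  97  93  91  86  91  93 112 141 149 149 152 153 149 136 122 141 149 151 151 149
 93  86  95  93  94  91  95  97 102  95  99  97  97  97  94 100  95  96 100  98 104 135 149 151 153 149 154 143 121 139 154 152 150 147
 88  93  93  96  95  98  94  98  97  98  94  99  98  93 100  97  98 101  93  96 101 117 146 152 149 151 152 148 119 138 145 149 149 154
 91  95  97  95  98  95  92  94  97  98  95  97  95  97 101  96 101  93  97  99  95 108 138 152 149 152 151 152 135 127 145 149 151 149
```

Button contact at TCP z ≈ 0.034. I press on.

Emit:
{"api": "servo_tool", "payload": {
  "series": [0,0,0.04,0,0,0,0,0,0.0,0,0,0]
}}

```text
clock: 18.62
tcp_pos: [0.5216, 0.0276, 0.0325]
eef_rot: [3.044, 0.778, 0.0]
force: [0.4, 0.6, 1.9]
gripper_width: -0.0
```

Emit:
{"api": "servo_tool", "payload": {
  "series": [0,0,0.04,0,0,0,0,0,0.0,0,0,0]
}}

```text
clock: 18.88
tcp_pos: [0.5216, 0.0276, 0.0308]
eef_rot: [3.044, 0.778, 0.0]
force: [-0.0, 0.2, 3.7]
gripper_width: -0.0
```

Emit:
{"api": "servo_tool", "payload": {
  "series": [0,0,0.03,0,0,0,0,0,0.0,0,0,0]
}}

```text
clock: 19.12
tcp_pos: [0.5216, 0.0276, 0.0296]
eef_rot: [3.044, 0.778, 0.0]
force: [-0.6, 0.9, 4.4]
gripper_width: -0.0003
```

Emit:
{"api": "servo_tool", "payload": {
  "series": [0,0,0.03,0,0,0,0,0,0.0,0,0,0]
}}

```text
clock: 19.38
tcp_pos: [0.5217, 0.0276, 0.0291]
eef_rot: [3.043, 0.778, 0.001]
force: [-3.5, 0.0, 11.3]
gripper_width: -0.0
```

Emit:
{"api": "servo_tool", "payload": {
  "series": [0,0,0.02,0,0,0,0,0,0.0,0,0,0,0,0,0,0,0,0]
}}

```text
clock: 19.75
tcp_pos: [0.5217, 0.0277, 0.029]
eef_rot: [3.043, 0.778, 0.002]
force: [-4.9, 0.4, 19.1]
gripper_width: 0.0003
```

It is bottomed: hard stop after about 5 mm of travel. I release and retreat.

Emit:
{"api": "servo_tool", "payload": {
  "series": [0,0,-0.03,0,0,0,0,0,-0.3,0,0,0,0,0,-0.9,0,0,0,0,0,-0.9,0,0,0,0,0,-0.9,0,0,0,-0.9,-0.5,0,0,0,0,-0.9,-0.5,0,0,0,0,-0.9,-0.5,0,0,0,0,-0.9,-0.5,0,0,0,0,0,0,0,0,0,0,0,0,0,0,0,0]
}}

```text
clock: 21.12
tcp_pos: [0.3574, 0.0285, 0.1492]
eef_rot: [3.043, 0.778, 0.001]
force: [0.2, -0.5, -0.2]
gripper_width: 0.0002
```

```bash
python3 - <<'E'
from st import *
from meas import meas
st()
s=snap("top");k=snap("scene")
for n,b in((s,(352,195,380,225)),(k,(268,190,300,225))):
    stripe(n,b,.084);g=green(n,(350,208,360,224) if n is s else (289,202,303,213))[0];print("green",g.round(4),np.degrees(np.arctan2(g[1]+.0535,g[0]-.5405)).round(1))
meas(s,"top",(300,165,412,257));meas(k,"scene",(245,180,345,260))
E
```

```text
t 21.12 tcp [0.3574 0.0285 0.1492] az x 28.67 z [ 1.e-03 -3.e-04 -1.e+00] F [ 0.16 -0.55 -0.22] T [-0.007 -0.049 -0.018] w 0.0002 q [-0.25  0.09  1.86 -0.    1.19 -0.75]
stripe 480 [76. 91.] [ 0.5343 -0.0417] 120.4 len 0.0218
green [ 0.5237 -0.0203  0.049 ] 116.7
stripe 419 [110.  70.] [ 0.5287 -0.042 ] -62.2 len 0.0209
stripe 697 [156.  88.] [ 0.5374 -0.0232] 28.4 len 0.0178
green [ 0.5242 -0.0243  0.049 ] 119.2
top yellow 1412 [348.9 215. ] [ 0.5266 -0.0085  0.046 ]
   rect [ 0.5315 -0.0221] [0.1069 0.1462] 12.7
top red 52 [333.6 215.8] [0.5217 0.0281 0.067 ]
top green 6 [353.7 216.2] [ 0.5235 -0.0195  0.049 ]
top mint 2609 [358.  208.4] [ 0.5481 -0.033   0.006 ]
   rect [ 0.5414 -0.0271] [0.1683 0.2085] 13.1
scene yellow 1054 [300.  213.9] [ 0.5401 -0.0097  0.046 ]
scene yellow 2 [327.  227.5] [0.5791 0.0569 0.046 ]
   rect [ 0.5371 -0.0239] [0.1093 0.1469] 12.2
scene red 51 [314.6 203.9] [0.5246 0.0266 0.067 ]
scene green 6 [294.3 207.8] [ 0.5241 -0.0243  0.049 ]
scene green 3 [263. 215.] [ 0.5455 -0.1005  0.049 ]
scene mint 2147 [291.4 235.2] [ 0.5776 -0.0321  0.006 ]
scene mint 1 [295. 206.] [ 0.4896 -0.0273  0.006 ]
   rect [ 0.5428 -0.0286] [0.1706 0.2094] 13.0
```

```bash
python3 -c "
from cell import ctrl;print(ctrl.hand_in())"
```

```text
the job is handed in; nothing more can be done
None
```

I turned the yellow timer's knob clockwise by about 69° onto the green mark, pressed the start button to its stop, then backed off and handed the job in at about 21 s. The hand-in reports no verdict.

- **Pressing while turning:** I held about 15–16 N down on the knob. Seating it briefly took 22.8 N, above the 12–18 N you asked for. With the timer's weight that is about 27 N on the plate, under the 35 N limit.
- **Pointer on the mark:** the last pictures put the pointer at about 119° and the mark at about 118°. The two cameras disagree by 2–3°, within the 6° allowed.
- **Start button:** it hit a hard stop after about 5 mm of travel, with 19 N at the end. I released it and saw it back in the same place, but could not measure its height to the millimetre.
- **Timer:** it stayed within about 1 mm and 1° of where it started.
- **Sample goods:** I did not re-measure the tumbler, canister and tray. The arm worked only above the timer and felt no stray contact.

**What disagreed:** the real fingertips sat about 30 mm behind the reported TCP. Because of that, my first close shut on nothing above the knob's bar and disturbed nothing. After that I found each contact by force in small steps.

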